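Slide a test plate under the measuring bridge and start the gauge

TASK

Push the aluminium test plate flat along the granite table, under the low red measuring bridge, until its leading end is fully home and square against the yellow stop bar behind it; keep the plate down on the table, never lifting or tipping it. Then press the green button on the console to start the measurement, let it go, and leave everything else as it stands.

Things in the scene. Friction and masses are not known exactly. Their poses are not given: they have to be found in the camera images.
- plate: Test plate: bare-aluminium slab 150 mm long (x), 100 wide (y), 14 thick, 0.4 to 0.7 kg, loose and flat on the granite; two blue lines, four dark spots. Ends alike: either goes in first. Origin: centre of underside. Starts right of the bridge before its mouth, its length within 20 degrees of the passage, up to 35 mm off its centre line. Wider than most grippers open: push its edges.
- bridge: Measuring bridge, fixed: red beam 44 mm deep (x -22 to +22), 162 across, on two steel legs; black gauge head on top, 63 mm high in all. Origin: on the surface, mid-passage, under the beam's middle. x = the way in (world +y within 12 degrees), z up. Beam underside 17 mm up (3 mm headroom over the plate), its top 35. Passage 114 mm wide (y -57 to +57).
- mouth (a point): Middle of the bridge's mouth, on the surface, 52 mm before the bridge's origin (bridge x = -52 mm). Here begin two flared steel lead-ins, 16 mm tall and about 138 mm apart inside, which narrow to the 114 mm between the legs at the beam's near edge.
- stop (a point): Middle of the yellow stop bar's face that the plate must meet, 7 mm above the surface, 88 mm past the bridge's origin (bridge x = +88 mm). The bar is 142 mm long, 12 tall, square across the passage; rails 10 mm tall, 114 apart, join it to the legs. Home against it, the plate's origin is at bridge x = +13 mm and its rear end at -62 mm, 40 mm outside the beam.
- console: Grey start console, fixed to the surface, left of the bridge: 90 x 90 mm, 30 mm tall, with a blue strip along one edge and one round green push button in a black housing. Origin: centre of its underside.
- start_top (a point): Centre of the top face of the green start button (32 mm across) on the console, 52 mm above the surface. Pressed straight down.
- start (a joint): Travel of the green start button in m: 0 = up, 0.006 = fully down; springs back when let go. Fully down takes 5 N; it counts as pressed beyond 0.004.
- standoff: Bystander: loose dark steel stand-off, a plain cylinder 30 mm across and 35 mm tall, standing on the far side of the bridge and the plate's path. Origin: centre of its underside.
- block: Bystander: loose bright steel gauge block 35 x 20 x 30 mm (30 tall), standing between the robot and the bridge. Origin: centre of its underside.
- ring_gauge: Bystander: loose brass ring gauge, 48 mm across, 26 mm bore, 20 mm tall, lying flat near the robot on its left. Origin: centre of its underside.
- bottle: Bystander: loose teal drinking bottle 70 mm across, 220 mm tall, at the far left. Origin: centre of its underside.
- driver: Bystander: loose screwdriver with orange handle lying at the right. Origin: underside, about the middle of its length.
- mug: Bystander: loose white mug 80 mm across, 90 mm tall, at the right. Origin: centre of its underside.
Mind the look-alikes: they are no part of the job. What is shaped like the console but brown is not meant.

How it is judged:
By the outcome, as a careful person would: the job done as asked, in the order asked, and still so for the second after the job is handed in, with the robot touching nothing.
It also fails if it takes over 64 s, if anything falls off the work surface, if the arm or the gripper's body presses on something with over 40 N, if the wrist force passes 120 N, or if a joint passes its speed limit or range.

ROBOT

A 6-joint arm with a two-finger parallel gripper is mounted at the origin on the work surface. World frame = base frame: x ahead of the robot, y to its left, z up, the work surface at z = 0. Lengths are in mm, angles in rad, forces in N, time in s.
With the tool pointing down it reaches from about 275 to 750 mm from the base axis. Payload 10.2 kg.
Tool frame: the origin (TCP) lies midway between the tips of the shut fingers; the grasp point (between the pads) lies 19 mm behind it; z points along the fingers, y is the direction in which the jaws open and shut (so a half turn about z gives the same grasp; the last joint's range is limited). The gripper opens to 85 mm and grips with 20 to 120 N. Pads are 22 mm wide; open, the fingers measure 114 mm over their backs; the gripper's body (76 mm by 85 mm) begins 54 mm behind the grasp point. The pads swing forward as they close: fully open they stand 13 mm farther back than shut.
Start: joints at [0.905, 0.313, 1.498, -0, 1.331, -0.223], TCP at [224.96, 474.367, 231.294] pointing down, gripper open.
Joint ranges: [-2.94, 2.94], [-0.97, 2.17], [0.19, 2.56], [-1.23, 4.37], [0.02, 3.11], [-2.88, 2.88]. Speed limits (rad/s): [2.39, 2.39, 3.01, 3.14, 3.14, 3.14].

INTERFACE

Orientations are given as a unit quaternion [w, x, y, z].
In Python, from rig import sense, optics, ctrl gives the robot as it stands.
- The arm moves only by the tool play_rows, never from a script. Its argument "plan" is a list of rows, each a list of 7 numbers: the shift along the world's x, y, z in mm, then the turn, a rotation vector about the world's x, y, z in rad, then the opening, from -1 (shut) to 1 (fully open), so that 0 is half open. A call has 1 to 5 rows; each row shifts and turns the pose as measured when the row begins; what a row does not reach is not made up. A row lasts 1/12 s, in which the tool goes at most 41.7 mm and 7.16 degrees, less where a joint would pass 70% of its speed; a pose out of reach is approached as far as the arm can. A call is refused whole if a number of a shift passes 41.7 or a number of a turn 0.125, either way. A call with a gripper value outside its range is refused whole. The fingers move at their own pace and stop on an object; "grip_force" is the grip in N (left out, the last holds). Time passes only in rows, so rows that do not move let the fingers close. It gives the time, the measured TCP pose, the force and the opening at its end, in the units of the state.
- sense(): the state, without advancing time (a new reading comes with each control period).
- optics.capture(name): name is "scene" or "top"; returns a dict with "img" (420x560x3 uint8, blue, green, red), "fx", "fy", "cx", "cy" (pixels), "dist" ([k1, k2, p1, p2, k3] as OpenCV has them; the pictures are not rectified), "world_to_cam" (4x4, takes a point from world to camera coordinates). Camera axes: x right, y up, looking along -z (the intrinsics and any distortion apply to the point x, -y, -z); pixel columns grow to the right and rows downward; lengths in mm; the calibration is good to about 2 mm. A picture is of the moment at which its call begins. There is no depth.
- ctrl.finish_job(): hands the job in, once; it reports no verdict.
The state is a dict: "time_s": time; "joints": joint angles; "dq": joint speeds; "tau": joint torques, N m; "eef_pos": TCP position; "ee_rot": TCP orientation; "force": force on the tool from outside, world axes, zero at the start; "wrist_torque": the same for the moment, N m; "grip_width": opening from 0.0 (shut) to 1.0 (fully open).
Only numpy, scipy, OpenCV 4.12 (cv2) and the standard library are available. Lean on these libraries where they do the work, as an engineer would, in place of code of your own. Each camera call takes 0.05 s, during which the arm holds its last target. There are 200 camera calls.

## Working session

There is one attempt and no reset: what is moved stays moved. The work goes in short steps, Python scripts to look and compute and a tool call to move; the robot and the scene stay as the last step left them, time stands still between calls to the robot, and variables do not carry over. Pictures are saved under pics/ and viewed, about 8 in all and at most 12, crops included, and the job is handed in when it is done.

Besides the shell and the picture viewer there is one more tool, called in YAML: its name, and indented under it one key for each argument. play_rows: Moves the arm, as the interface text tells. Its arguments: {"type":"object","properties":{"plan":{"type":"array"},"grip_force":{"type":"number"}},"required":["plan"]}

```bash
mkdir -p pics
cat > h.py <<'E'
import numpy as np, cv2
from rig import sense, optics, ctrl
def cap(n,fn=None):
    c=optics.capture(n)
    if fn: cv2.imwrite('pics/'+fn,c['img'])
    return c
def K(c): return np.array([[c['fx'],0,c['cx']],[0,c['fy'],c['cy']],[0,0,1.]])
def px2w(c,uv,z):
    p=cv2.undistortPoints(np.array([[uv]],float),K(c),np.array(c['dist'],float))[0,0]
    T=np.array(c['world_to_cam']);R=T[:3,:3];o=-R.T@T[:3,3]
    d=R.T@np.array([p[0],-p[1],-1.]);return o+d*(z-o[2])/d[2]
def w2px(c,P):
    T=np.array(c['world_to_cam']);q=(T[:3,:3]@np.atleast_2d(P).T).T+T[:3,3]
    q=q*[1,-1,-1];return cv2.projectPoints(q,np.zeros(3),np.zeros(3),K(c),np.array(c['dist'],float))[0][:,0]
E
python3 - <<'E'
from h import *
a=cap('top','top0.png');b=cap('scene','scene0.png')
import pickle;pickle.dump((a,b),open('c0.pkl','wb'))
for c in(a,b):
    T=np.array(c['world_to_cam']);print(-T[:3,:3].T@T[:3,3],c['fx'])
print(sense())
E
```

```text
[ 415.15211718  -11.48087191 1191.51650858] 445.0767294351851
[1311.4732969   518.33345761  908.17739009] 409.96105233237125
{'time_s': 0.1, 'joints': array([ 9.04578163e-01,  3.13373149e-01,  1.49833604e+00, -4.06397798e-06,
        1.33101182e+00, -2.23394313e-01]), 'dq': array([ 1.61135336e-05, -1.18522346e-03, -2.01356966e-03,  4.41162860e-04,
        2.09376799e-03,  3.17546384e-03]), 'tau': array([ 1.96279638e-03, -4.12905622e+01, -2.60141677e+01, -2.16987009e-04,
        3.08582014e-03,  2.65085225e-05]), 'eef_pos': array([224.82583339, 474.1762099 , 230.81243964]), 'ee_rot': array([-2.40973338e-04,  2.19606793e-01,  9.75588304e-01, -5.10126566e-04]), 'force': array([-0.32777852, -0.38105049,  0.28720179]), 'wrist_torque': array([-0.03621451, -0.04001303, -0.03403312]), 'grip_width': 0.9989050458234583}
```

View pics/top0.png

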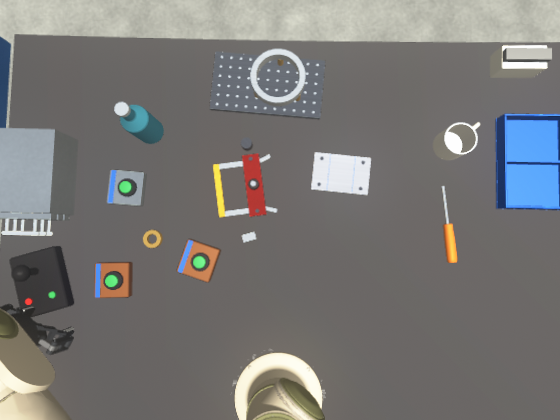

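View pics/scene0.png

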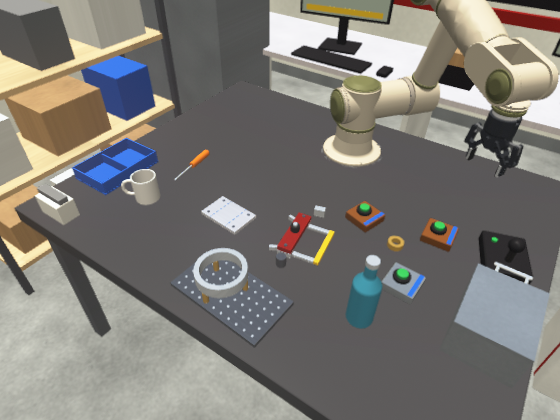

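The top view shows +x up and +y left. The plate is near (341,174), the red beam (254,185), the yellow stop (219,190), the grey console's green button (126,187), and the stand-off (247,145) and block (249,237) stand beside the bridge. I'll zoom in to measure.

Run:
```python
import cv2
i=cv2.imread('pics/top0.png')[130:250,200:380]
cv2.imwrite('pics/z0.png',cv2.resize(i,None,fx=4.4,fy=4.4,interpolation=cv2.INTER_CUBIC))
```

```text
(no output)
```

View pics/z0.png

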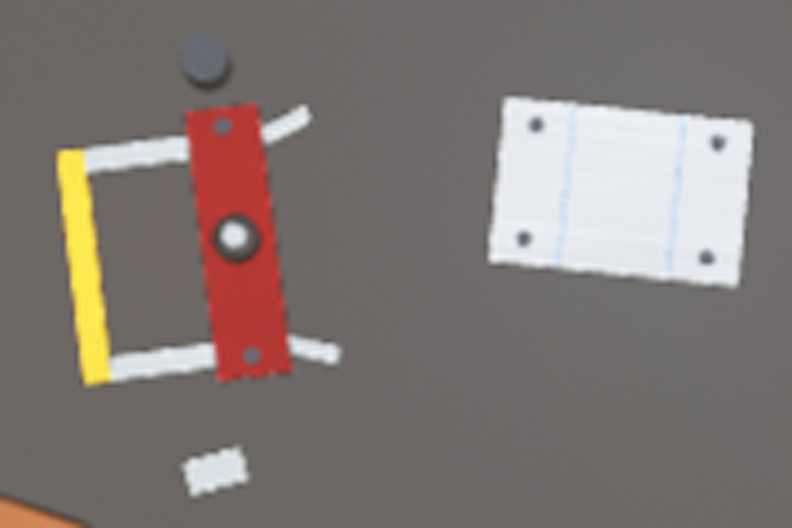

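```bash
cat >> h.py <<'E'
def rect(c,mask,z,near):
    cs,_=cv2.findContours(mask.astype(np.uint8),cv2.RETR_EXTERNAL,cv2.CHAIN_APPROX_NONE)
    cs=[k for k in cs if cv2.contourArea(k)>40]
    k=min(cs,key=lambda k:np.linalg.norm(k[:,0].mean(0)-near))
    w=np.array([px2w(c,p,z)[:2] for p in k[:,0].astype(float)],np.float32)
    return cv2.minAreaRect(w)
def masks(c):
    hsv=cv2.cvtColor(c['img'],cv2.COLOR_BGR2HSV);h,s,v=cv2.split(hsv)
    return dict(red=((h<6)|(h>174))&(s>150)&(v>60),yel=(h>20)&(h<35)&(s>150),grn=(h>45)&(h<75)&(s>150),white=(s<60)&(v>170))
E
python3 - <<'E'
from h import *
import pickle
a,b=pickle.load(open('c0.pkl','rb'));m=masks(a)
for n,k,z,p in(('beam','red',35,(254,185)),('stop','yel',12,(219,190)),('plate','white',14,(341,174)),('btn','grn',52,(126,187))):
    print(n,rect(a,m[k],z,p))
m=masks(b);print('btn scene',rect(b,m['grn'],52,(403,275)),'stop',rect(b,m['yel'],12,(325,247)))
f=4.4
Z=lambda u,v,z:px2w(a,((u+.5)/f-.5+200,(v+.5)/f-.5+130),z)[:2].round(1)
for n,z,L in(('plate',14,[(503,97),(752,121),(739,287),(489,263)]),('beam',35,[(186,111),(260,103),(291,373),(218,381)]),('bar',12,[(57,151),(83,150),(110,383),(85,385)]),('leadin tips',16,[(305,108),(337,353)]),('standoff',35,[(205,60)]),('block',30,[(216,470)])):
    q=np.array([Z(u,v,z) for u,v in L]);print(n,q.tolist(),q.mean(0))
E
```

```text
beam ((543.8500366210938, 75.54745483398438), (159.5207977294922, 42.39164733886719), 8.8762845993042)
stop ((529.2470092773438, 170.30087280273438), (141.20135498046875, 16.890764236450195), 9.036293983459473)
plate ((581.4937744140625, -153.3335418701172), (151.1402587890625, 101.34354400634766), 85.23139953613281)Traceback (most recent call last):
  File "<stdin>", line 5, in <module>
  File "h.py", line 18, in rect
    k=min(cs,key=lambda k:np.linalg.norm(k[:,0].mean(0)-near))
ValueError: min() iterable argument is empty
```

play_rows:
  plan:
    - [18,-36,0,0,0,-0.12,0.4]
    - [18,-36,0,0,0,-0.12,0.4]
    - [18,-36,0,0,0,-0.12,0.4]
    - [18,-36,0,0,0,-0.12,0.4]
    - [18,-36,0,0,0,-0.12,0.4]

```text
time_s: 0.52
eef_pos: [312.7, 291.7, 228.4]
ee_rot: [-0.002, 0.503, 0.864, -0.001]
force: [1.7, 0.5, 0.3]
grip_width: 0.701
```

play_rows:
  plan:
    - [18,-36,0,0,0,-0.12,0.4]
    - [18,-36,0,0,0,-0.12,0.4]
    - [18,-36,0,0,0,-0.12,0.4]
    - [18,-36,0,0,0,0,0.4]
    - [18,-36,0,0,0,0,0.4]

```text
time_s: 0.93
eef_pos: [403.0, 103.5, 228.0]
ee_rot: [-0.002, 0.658, 0.753, -0.001]
force: [1.3, -0.7, -0.5]
grip_width: 0.7
```

Run:
```python
from h import *
import pickle
a,b=pickle.load(open('c0.pkl','rb'))
for c,p in((a,(126,187)),(b,(403,276))):
    h=cv2.cvtColor(c['img'],cv2.COLOR_BGR2HSV)
    m=(h[...,0]>40)&(h[...,0]<85)&(h[...,1]>120)&(h[...,2]>60)
    n,l,st,ce=cv2.connectedComponentsWithStats(m.astype(np.uint8))
    for i in range(1,n):
        if np.linalg.norm(ce[i]-p)<20: print(st[i],ce[i],px2w(c,ce[i],52))
print(sense())
```

```text
[119 181  13  12 127] [125.04724409 186.60629921] [528.36803948 405.87202985  52.        ]
[396 269  13  11 110] [402.19090909 273.65454545] [534.23232082 408.65545712  52.        ]
{'time_s': 0.9333, 'joints': array([-3.26032987e-02,  7.45626263e-02,  1.79880205e+00,  1.25737712e-03,
        1.27265024e+00, -1.66411789e-01]), 'dq': array([-1.13911289,  0.18604751, -0.20097652, -0.00564621,  0.01061375,
       -1.06395277]), 'tau': array([  6.74771458, -31.78293228, -23.52230072,  -0.10558959,
         0.17407879,   1.59119435]), 'eef_pos': array([402.97748138, 103.52579637, 228.01058219]), 'ee_rot': array([-0.00209145,  0.65838993,  0.75267354, -0.00093571]), 'force': array([ 1.26699203, -0.67321427, -0.52244695]), 'wrist_torque': array([ 0.01115532, -0.02108076, -0.01515186]), 'grip_width': 0.7001296067032564}
```

play_rows:
  plan:
    - [19,-36,0,0,0,0,0.4]
    - [19,-36,0,0,0,0,0.4]
    - [19,-36,0,0,0,0,0.4]
    - [19,-36,0,0,0,0,0.4]
    - [19,-36,0,0,0,0,0.4]

```text
time_s: 1.35
eef_pos: [497.2, -82.4, 227.5]
ee_rot: [-0.003, 0.659, 0.752, -0.001]
force: [0.8, 0.7, 0.1]
grip_width: 0.704
```

play_rows:
  plan:
    - [19,-36,0,0,0,0,0.4]
    - [19,-36,0,0,0,0,0.4]
    - [19,-36,-20,0,0,0,0.4]
    - [19,-36,-20,0,0,0,0.4]
    - [19,-36,-20,0,0,0,0.4]

```text
time_s: 1.77
eef_pos: [587.4, -257.6, 174.7]
ee_rot: [-0.0, 0.66, 0.751, -0.0]
force: [0.9, 0.2, 1.0]
grip_width: 0.703
```

```bash
cat >> h.py <<'E'
from scipy.spatial.transform import Rotation as Ro
UX=np.array([-.155,.988]);UY=np.array([-.988,-.155]);O=np.array([543.85,75.55])
def st():
    s=sense();q=s['ee_rot'];R=Ro.from_quat([q[1],q[2],q[3],q[0]]).as_matrix();j=R[:,1]*np.sign(R[0,1])
    p=s['eef_pos'];print('t',round(s['time_s'],2),'p',p.round(1),'jaw deg',np.degrees(np.arctan2(j[1],j[0])).round(2),'toolz',R[:,2].round(3),'bridge xy',(UX@(p[:2]-O)).round(1),(UY@(p[:2]-O)).round(1),'F',s['force'].round(1),'g',round(s['grip_width'],2))
E
python3 -c "
from h import *
st()"
```

```text
t 1.77 p [ 587.4 -257.6  174.7] jaw deg 7.35 toolz [-0.001 -0.    -1.   ] bridge xy -335.9 8.6 F [0.9 0.2 1. ] g 0.7
```

play_rows:
  plan:
    - [11,-16,-20,0,0,0.027,0.4]
    - [0,0,-40,0,0,0,0.4]
    - [0,0,-40,0,0,0,0.4]
    - [0,0,-35,0,0,0,0.4]
    - [0,0,-15,0,0,0,0.4]

```text
time_s: 2.18
eef_pos: [598.5, -282.0, 14.4]
ee_rot: [0.0, 0.652, 0.758, -0.001]
force: [-0.8, 0.8, -0.9]
grip_width: 0.701
```

```bash
python3 -c "
from h import *
st()"
```

```text
t 2.18 p [ 598.5 -282.    14.4] jaw deg 8.55 toolz [-0.001 -0.001 -1.   ] bridge xy -361.8 1.4 F [-0.8  0.8 -0.9] g 0.7
```

Guarded descent to find the table.

play_rows:
  plan:
    - [0,0,-6,0,0,0.006,0.4]
    - [0,0,-2,0,0,0,0.4]
    - [0,0,-2,0,0,0,0.4]

```text
time_s: 2.43
eef_pos: [596.4, -280.8, -0.8]
ee_rot: [-0.004, 0.65, 0.76, -0.001]
force: [1.0, -0.4, 0.5]
grip_width: 0.704
```

```bash
python3 -c "
from h import *
st();cv2.imwrite('pics/s1.png',cv2.resize(cap('scene')['img'][150:270,130:310],None,fx=4.4,fy=4.4,interpolation=2))"
```

```text
t 2.43 p [ 596.4 -280.8   -0.8] jaw deg 8.91 toolz [-0.008  0.004 -1.   ] bridge xy -360.2 3.3 F [ 1.  -0.4  0.5] g 0.7
```

View pics/s1.png

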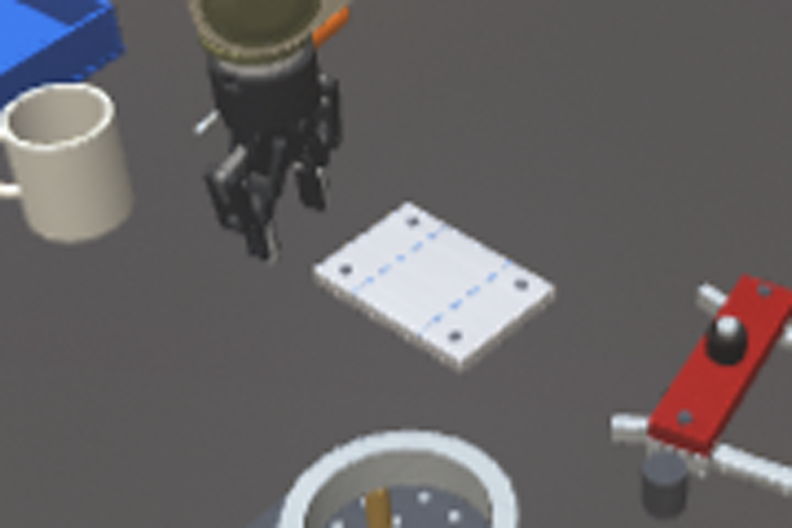

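play_rows:
  plan:
    - [1.5,10,-1,0,0,0,0.4]
    - [0,10,0,0,0,0,0.4]
    - [-1.5,10,0,0,0,0,0.4]
    - [-1.5,8,0,0,0,0,0.4]
    - [-1,6,0,0,0,0,0.4]

```text
time_s: 2.9
eef_pos: [596.3, -234.5, 3.4]
ee_rot: [0.001, 0.65, 0.76, -0.001]
force: [1.8, -1.8, -2.0]
grip_width: 0.7
```

```bash
python3 -c "
from h import *
st()"
```

```text
t 2.9 p [ 596.3 -234.5    3.4] jaw deg 8.9 toolz [ 0.    -0.002 -1.   ] bridge xy -314.4 -3.8 F [ 1.8 -1.8 -2. ] g 0.7
```

play_rows:
  plan:
    - [-2,6,-2,0,0,0,0.4]
    - [-2,6,-2,0,0,0,0.4]
    - [-2,6,0,0,0,0,0.4]
    - [-1,6,0,0,0,0,0.4]
    - [-1,6,0,0,0,0,0.4]

```text
time_s: 3.32
eef_pos: [590.1, -203.1, 2.5]
ee_rot: [0.006, 0.65, 0.76, -0.0]
force: [0.6, -1.9, -0.6]
grip_width: 0.698
```

```bash
cat >> h.py <<'E'
def plate():
    c=cap('top');m=masks(c)['white']
    r=rect(c,m,14,(325,178));p=np.array(r[0])-O
    ang=r[2] if r[1][0]>r[1][1] else r[2]+90
    print('plate bridge xy',(UX@p).round(1),(UY@p).round(1),'size',np.round(r[1],1),'yaw err',round((ang-98.9+90)%180-90,2));return c
E
python3 -c "
from h import *
st();plate()"
```

```text
t 3.32 p [ 590.1 -203.1    2.5] jaw deg 8.9 toolz [ 0.009 -0.009 -1.   ] bridge xy -282.5 -2.5 F [ 0.6 -1.9 -0.6] g 0.7
plate bridge xy -242.8 21.4 size [267.5 326.7] yaw err 53.87
```

```bash
python3 -c "
from h import *
c=cap('top');cv2.imwrite('pics/t2.png',cv2.resize(c['img'][110:250,190:390],None,fx=4,fy=4,interpolation=2))"
```

```text
(no output)
```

View pics/t2.png

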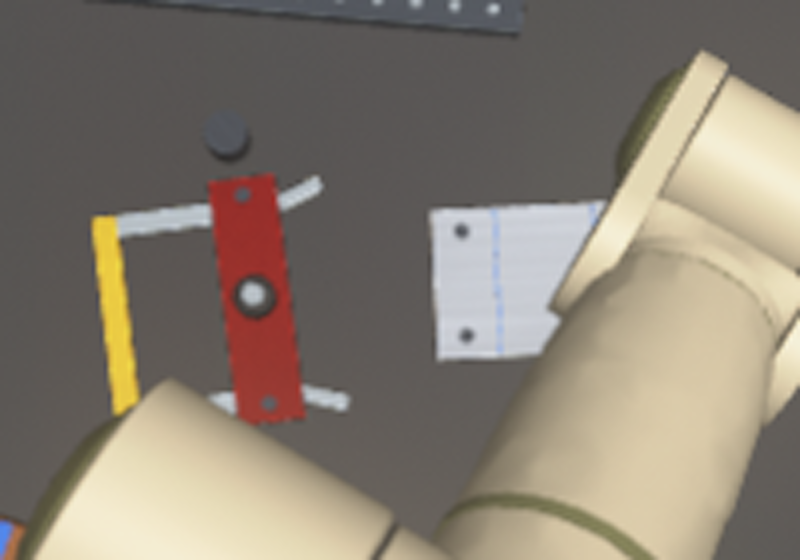

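```bash
cat >> h.py <<'E'
def pts(c,L,z=14):
    for u,v in L:
        p=px2w(c,(u,v),z)[:2]-O;print((UX@p).round(1),(UY@p).round(1))
E
python3 -c "
from h import *
c=cap('top');pts(c,[((u+.5)/4-.5+190,(v+.5)/4-.5+110) for u,v in [(431,210),(438,360)]])"
```

```text
-122.1 -46.1
-113.2 53.9
```

play_rows:
  plan:
    - [-1.5,6,-1,0,0,0,0.4]
    - [-1.5,6,-1,0,0,0,0.4]
    - [-1,6,0,0,0,0,0.4]
    - [0,0,0,0,0,0,0.4]

```text
time_s: 3.8
eef_pos: [587.6, -186.0, 1.7]
ee_rot: [0.009, 0.651, 0.759, 0.0]
force: [1.2, -0.5, -0.5]
grip_width: 0.696
```

```bash
cat >> h.py <<'E'
def front(c,x0,x1,ys=np.arange(-40,45,8),shift=0):
    # find front edge x by scanning along bridge x at several y: light->dark
    g=cv2.cvtColor(c['img'],cv2.COLOR_BGR2GRAY).astype(np.float32);out=[]
    for y in ys:
        xs=np.arange(x0,x1,.5);P=np.array([np.r_[O+UX*x+UY*(y+shift),14] for x in xs])
        uv=w2px(c,P).astype(np.float32)
        v=cv2.remap(g,uv[:,0],uv[:,1],cv2.INTER_LINEAR).ravel();out.append(xs[np.argmin(np.gradient(cv2.GaussianBlur(v.reshape(-1,1),(1,9),0).ravel()))])
    k=np.polyfit(ys,out,1);print('front x',np.round(out,1),'yaw err',-np.degrees(k[0]).round(2),'mid',k[1].round(1))
def side(c,x,y0,y1):
    g=cv2.cvtColor(c['img'],cv2.COLOR_BGR2GRAY).astype(np.float32)
    ys=np.arange(y0,y1,.5);uv=w2px(c,np.array([np.r_[O+UX*x+UY*y,14] for y in ys])).astype(np.float32)
    d=np.gradient(cv2.GaussianBlur(cv2.remap(g,uv[:,0],uv[:,1],1).reshape(-1,1),(1,9),0).ravel());return ys[d.argmax()],ys[d.argmin()]
E
python3 -c "
from h import *
st();c=cap('top');front(c,-150,-70)
for x in(-110,-120,-130,-140):print(x,side(c,x,-90,90))"
```

```text
t 3.8 p [ 587.6 -186.     1.7] jaw deg 8.83 toolz [ 0.014 -0.012 -1.   ] bridge xy -265.2 -2.7 F [ 1.2 -0.5 -0.5] g 0.7
front x [ -81.  -104.5 -103.5 -105.  -104.  -103.  -104.5 -103.5 -103.5 -104.
 -103. ] yaw err 6.87 mid -101.8
-110 (np.float64(-36.0), np.float64(66.0))
-120 (np.float64(-35.0), np.float64(65.0))
-130 (np.float64(-35.5), np.float64(66.0))
-140 (np.float64(-34.5), np.float64(65.0))
```

play_rows:
  plan:
    - [2,-14,2,0.006,0.007,0,0.4]
    - [0,-4,30,0.006,0.007,0,0.4]
    - [0,0,25,0,0,0,-1]
    - [-29,21,0,0,0,0,-1]
    - [-29,21,0,0,0,0,-1]

```text
time_s: 4.27
eef_pos: [530.8, -163.0, 57.7]
ee_rot: [-0.004, 0.651, 0.759, -0.0]
force: [-0.3, 0.7, -0.1]
grip_width: 0.284
```

play_rows:
  plan:
    - [-29,21,0,0,0,0,-1]
    - [-29,21,0,0,0,0,-1]
    - [-10,5,-5,0,0,0,-1]
    - [0,0,-15,0,0,0,-1]
    - [0,0,0,0,0,0,-1]

```text
time_s: 4.68
eef_pos: [452.5, -108.6, 36.8]
ee_rot: [-0.008, 0.65, 0.76, -0.001]
force: [-0.4, -0.3, -0.2]
grip_width: -0.002
```

```bash
python3 -c "
from h import *
st()"
```

```text
t 4.68 p [ 452.5 -108.6   36.8] jaw deg 8.89 toolz [-0.014  0.01  -1.   ] bridge xy -167.8 118.8 F [-0.4 -0.3 -0.2] g -0.0
```

play_rows:
  plan:
    - [2,-11,-15,-0.005,-0.007,0,-1]
    - [0,0,-12,-0.005,-0.007,0,-1]
    - [10,1.5,-3,0,0,0,-1]
    - [10,1.5,0,0,0,0,-1]
    - [0,0,0,0,0,0,-1]

```text
time_s: 5.1
eef_pos: [475.1, -117.1, 6.3]
ee_rot: [-0.002, 0.65, 0.76, 0.0]
force: [0.2, -0.8, 1.0]
grip_width: 0.002
```

```bash
python3 -c "
from h import *
st()"
```

```text
t 5.1 p [ 475.1 -117.1    6.3] jaw deg 8.86 toolz [-0.003  0.002 -1.   ] bridge xy -179.7 97.8 F [ 0.2 -0.8  1. ] g 0.0
```

play_rows:
  plan:
    - [8,1.2,-1,0,0,0,-1]
    - [8,1.2,0,0,0,0,-1]
    - [7,1,0,0,0,0,-1]
    - [6,1,0,0,0,0,-1]
    - [0,0,0,0,0,0,-1]

```text
time_s: 5.52
eef_pos: [504.8, -112.6, 5.7]
ee_rot: [-0.004, 0.65, 0.76, -0.001]
force: [0.3, 0.3, -0.1]
grip_width: -0.002
```

```bash
python3 -c "
from h import *
st();c=cap('top');front(c,-150,-70,np.arange(-30,32,6))
for x in(-110,-120,-130,-140):print(x,side(c,x,-90,90))"
```

```text
t 5.52 p [ 504.8 -112.6    5.7] jaw deg 8.88 toolz [-0.006  0.004 -1.   ] bridge xy -179.9 67.7 F [ 0.3  0.3 -0.1] g -0.0
front x [-104.5 -103.5 -103.  -104.5 -104.  -103.  -104.  -104.  -103.5 -102.5
 -131. ] yaw err 11.2 mid -106.1
-110 (np.float64(-44.0), np.float64(55.5))
-120 (np.float64(-45.0), np.float64(88.0))
-130 (np.float64(-44.0), np.float64(76.5))
-140 (np.float64(-45.0), np.float64(-4.0))
```

play_rows:
  plan:
    - [4,0.6,0,0,0,0,-1]
    - [3,0.5,0,0,0,0,-1]
    - [0,0,0,0,0,0,-1]

```text
time_s: 5.82
eef_pos: [510.7, -111.3, 5.5]
ee_rot: [-0.005, 0.65, 0.76, -0.001]
force: [0.3, -0.7, 0.7]
grip_width: -0.0
```

```bash
python3 -c "
from h import *
st();c=cap('top');front(c,-150,-70,np.arange(-30,22,6))
for x in(-110,-120,-130,-140):print(x,side(c,x,-90,90))"
```

```text
t 5.82 p [ 510.7 -111.3    5.5] jaw deg 8.89 toolz [-0.009  0.005 -1.   ] bridge xy -179.5 61.7 F [ 0.3 -0.7  0.7] g -0.0
front x [-104.  -103.5 -103.  -104.  -103.5 -103.  -102.5 -104.  -103.5] yaw err -0.4 mid -103.4
-110 (np.float64(-49.5), np.float64(87.5))
-120 (np.float64(-50.5), np.float64(81.0))
-130 (np.float64(-49.5), np.float64(68.5))
-140 (np.float64(-50.5), np.float64(-12.0))
```

play_rows:
  plan:
    - [-15,-2,1,0.002,-0.004,0,-1]
    - [-5,-1,30,0.002,-0.004,0,-1]
    - [0,0,20,0,0,0,-1]
    - [24,-23,0,0,0,0,-1]
    - [24,-23,0,0,0,0,0.4]

```text
time_s: 6.28
eef_pos: [536.1, -157.8, 58.8]
ee_rot: [-0.004, 0.649, 0.761, 0.004]
force: [-0.1, 0.2, 0.7]
grip_width: 0.128
```

play_rows:
  plan:
    - [24,-23,0,0,0,0,0.4]
    - [24,-23,0,0,0,0,0.4]
    - [0,-6,0,0,0,0,0.4]
    - [0,0,0,0,0,0,0.4]

```text
time_s: 6.62
eef_pos: [589.8, -216.1, 60.6]
ee_rot: [-0.0, 0.65, 0.76, 0.005]
force: [-0.1, -0.2, -0.7]
grip_width: 0.692
```

```bash
python3 -c "
from h import *
st()"
```

```text
t 6.62 p [ 589.8 -216.1   60.6] jaw deg 8.92 toolz [ 0.006  0.007 -1.   ] bridge xy -295.3 -0.2 F [-0.1 -0.2 -0.7] g 0.69
```

play_rows:
  plan:
    - [0,0,-30,-0.007,0.006,0,0.4]
    - [0,0,-25,0,0,0,0.4]
    - [0,0,-6,0,0,0,0.4]
    - [0,0,0,0,0,0,0.4]

```text
time_s: 6.95
eef_pos: [589.4, -215.1, -0.8]
ee_rot: [0.001, 0.65, 0.76, 0.001]
force: [-0.3, 0.0, 0.9]
grip_width: 0.708
```

```bash
python3 -c "
from h import *
st()"
```

```text
t 6.95 p [ 589.4 -215.1   -0.8] jaw deg 8.89 toolz [ 0.003 -0.001 -1.   ] bridge xy -294.2 0.0 F [-0.3  0.   0.9] g 0.71
```

play_rows:
  plan:
    - [-1.4,9,0,0,0,0,0.4]
    - [-1.4,9,0,0,0,0,0.4]
    - [-1.4,9,0,0,0,0,0.4]
    - [-1.4,9,0,0,0,0,0.4]
    - [-1.4,9,0,0,0,0,0.4]

```text
time_s: 7.37
eef_pos: [582.8, -166.7, 3.9]
ee_rot: [0.004, 0.65, 0.76, 0.001]
force: [1.3, -0.2, -0.9]
grip_width: 0.696
```

```bash
python3 -c "
from h import *
st();c=cap('top');front(c,-120,-60,np.arange(-40,42,8))
for x in(-100,-110,-120,-130):print(x,side(c,x,-90,90))"
```

```text
t 7.37 p [ 582.8 -166.7    3.9] jaw deg 8.87 toolz [ 0.008 -0.004 -1.   ] bridge xy -245.4 -0.9 F [ 1.3 -0.2 -0.9] g 0.7
front x [-86.  -85.5 -85.  -86.  -85.  -85.  -85.5 -85.  -86.  -85.5 -84.5] yaw err -0.39 mid -85.4
-100 (np.float64(-50.5), np.float64(51.5))
-110 (np.float64(-49.5), np.float64(50.5))
-120 (np.float64(-50.5), np.float64(51.0))
-130 (np.float64(-49.5), np.float64(50.5))
```

play_rows:
  plan:
    - [-1.4,9,-2,0.004,0.008,0,0.4]
    - [-1.4,9,-2,0,0,0,0.4]
    - [-1.4,9,-1,0,0,0,0.4]
    - [-1.4,9,-1,0,0,0,0.4]
    - [-1.4,9,-1,0,0,0,0.4]

```text
time_s: 7.83
eef_pos: [579.3, -121.8, 2.4]
ee_rot: [0.008, 0.649, 0.76, 0.0]
force: [0.5, -5.8, 4.2]
grip_width: 0.702
```

```bash
python3 -c "
from h import *
st();c=cap('top')
for x in(-60,-70,-80,-90,-110,-120):print(x,side(c,x,-66,66))
front(c,-60,-28,np.arange(-40,42,8))"
```

```text
t 7.83 p [ 579.3 -121.8    2.4] jaw deg 9.0 toolz [ 0.012 -0.01  -1.   ] bridge xy -200.5 -4.5 F [ 0.5 -5.8  4.2] g 0.7
-60 (np.float64(-53.5), np.float64(48.5))
-70 (np.float64(-52.5), np.float64(47.5))
-80 (np.float64(-53.5), np.float64(48.5))
-90 (np.float64(-52.5), np.float64(47.5))
-110 (np.float64(-52.5), np.float64(34.5))
-120 (np.float64(-53.5), np.float64(23.5))
front x [-41.  -40.  -40.  -40.5 -39.5 -41.  -40.  -40.  -40.5 -40.  -41. ] yaw err 0.07 mid -40.3
```

play_rows:
  plan:
    - [-2.5,8,-2,0.006,0.006,0,0.4]
    - [-2.5,8,-1,0.006,0.006,0,0.4]
    - [-2.5,8,-1,0.003,0.003,0,0.4]
    - [-2,8,-1,0.003,0.003,0,0.4]

```text
time_s: 8.22
eef_pos: [572.8, -90.1, 0.6]
ee_rot: [0.0, 0.649, 0.76, 0.002]
force: [1.0, -6.9, 6.4]
grip_width: 0.7
```

```bash
python3 -c "
from h import *
st();c=cap('top')
for x in(-40,-50,-60,-70,-80,-90):print(x,side(c,x,-60,60))"
```

```text
t 8.22 p [572.8 -90.1   0.6] jaw deg 9.01 toolz [ 0.003  0.003 -1.   ] bridge xy -168.1 -2.9 F [ 1.  -6.9  6.4] g 0.7
-40 (np.float64(-51.0), np.float64(48.5))
-50 (np.float64(-52.0), np.float64(49.5))
-60 (np.float64(-53.0), np.float64(46.5))
-70 (np.float64(-52.0), np.float64(42.5))
-80 (np.float64(-51.5), np.float64(31.5))
-90 (np.float64(-52.0), np.float64(21.5))
```

play_rows:
  plan:
    - [-2,9,0,0,0,0,0.4]
    - [-2,9,0,0,0,0,0.4]
    - [-2,9,-0.5,0.003,0.003,0,0.4]
    - [-2,9,-0.5,0.003,0.003,0,0.4]
    - [-2,9,-0.5,0.003,0.003,0,0.4]

```text
time_s: 8.68
eef_pos: [563.3, -43.4, 0.1]
ee_rot: [-0.005, 0.65, 0.76, 0.003]
force: [1.0, -5.1, 3.3]
grip_width: 0.698
```

```bash
python3 -c "
from h import *
st();c=cap('top')
for x in(-30,-40,-50,-60,-70,-80,-90):print(x,side(c,x,-56,56))"
```

```text
t 8.68 p [ 5.633e+02 -4.340e+01  1.000e-01] jaw deg 8.96 toolz [-0.003  0.011 -1.   ] bridge xy -120.5 -0.8 F [ 1.  -5.1  3.3] g 0.7
-30 (np.float64(-49.5), np.float64(31.5))
-40 (np.float64(-50.5), np.float64(22.5))
-50 (np.float64(-49.5), np.float64(8.5))
-60 (np.float64(-54.5), np.float64(2.0))
-70 (np.float64(-25.0), np.float64(-31.0))
-80 (np.float64(-23.5), np.float64(-48.0))
-90 (np.float64(-54.5), np.float64(7.5))
```

play_rows:
  plan:
    - [-1.5,8,-0.5,-0.005,0,0,0.4]
    - [-1.5,8,-0.5,-0.003,0,0,0.4]
    - [-1.5,8,-0.5,0,0,0,0.4]
    - [-1.2,7,-0.5,0,0,0,0.4]
    - [-0.8,5,0,0,0,0,0.4]

```text
time_s: 9.15
eef_pos: [557.7, -6.1, -0.3]
ee_rot: [0.0, 0.649, 0.761, -0.0]
force: [0.9, -2.5, -0.8]
grip_width: 0.701
```

```bash
python3 -c "
from h import *
st()"
```

```text
t 9.15 p [ 5.577e+02 -6.100e+00 -3.000e-01] jaw deg 9.04 toolz [ 0.    -0.001 -1.   ] bridge xy -82.9 -1.0 F [ 0.9 -2.5 -0.8] g 0.7
```

About 10 mm to go; small steps, watching for force.

play_rows:
  plan:
    - [-0.6,4,0,0,0,0,0.4]
    - [-0.6,4,0,0,0,0,0.4]

```text
time_s: 9.32
eef_pos: [556.2, 2.5, -0.4]
ee_rot: [0.0, 0.649, 0.761, -0.0]
force: [1.2, -5.0, 1.8]
grip_width: 0.701
```

play_rows:
  plan:
    - [-0.5,3,0,0,0,0,0.4]
    - [-0.5,3,0,0,0,0,0.4]

```text
time_s: 9.48
eef_pos: [555.8, 4.9, -0.2]
ee_rot: [0.003, 0.648, 0.761, -0.003]
force: [0.1, -35.7, -1.2]
grip_width: 0.696
```

```bash
python3 -c "
from h import *
st()"
```

```text
t 9.48 p [ 5.558e+02  4.900e+00 -2.000e-01] jaw deg 9.17 toolz [ 0.001 -0.008 -1.   ] bridge xy -71.6 -0.8 F [  0.1 -35.7  -1.2] g 0.7
```

play_rows:
  plan:
    - [0.5,-4,0,0,0,0,0.4]
    - [2,-12,0,0,0,0,0.4]
    - [3,-20,5,0,0,0,0.4]
    - [2,-10,35,0,0,0,-1]
    - [0,0,40,0,0,0,-1]

```text
time_s: 9.9
eef_pos: [556.9, -41.4, 72.6]
ee_rot: [-0.007, 0.648, 0.761, -0.007]
force: [-0.1, 0.5, 0.7]
grip_width: 0.429
```

play_rows:
  plan:
    - [0,0,40,0,0,0,-1]
    - [0,0,40,0,0,0,-1]
    - [-38,10,20,0,0,0,-1]
    - [-38,10,0,0,0,0,-1]
    - [-38,10,0,0,0,0,-1]

```text
time_s: 10.32
eef_pos: [448.1, -14.8, 180.5]
ee_rot: [-0.005, 0.65, 0.76, -0.003]
force: [1.4, 0.1, 0.6]
grip_width: 0.0
```

play_rows:
  plan:
    - [-30,25,0,0,0,0,-1]
    - [-20,35,0,0,0,0,-1]
    - [-10,38,0,0,0,0,-1]
    - [0,40,0,0,0,0,-1]
    - [0,40,0,0,0,0,-1]

```text
time_s: 10.73
eef_pos: [377.4, 165.9, 180.4]
ee_rot: [-0.008, 0.654, 0.757, -0.002]
force: [1.0, -1.2, 0.5]
grip_width: -0.004
```

```bash
python3 -c "
from h import *
st();a=cap('top','t3.png');b=cap('scene')
x=cv2.resize(a['img'][140:230,200:300],None,fx=4,fy=4,interpolation=2);y=cv2.resize(b['img'][200:290,240:340],None,fx=4,fy=4,interpolation=2)
cv2.imwrite('pics/home.png',np.hstack([x,y]))"
```

```text
t 10.73 p [377.4 165.9 180.4] jaw deg 8.35 toolz [-0.014  0.007 -1.   ] bridge xy 115.0 150.5 F [ 1.  -1.2  0.5] g -0.0
```

View pics/home.png

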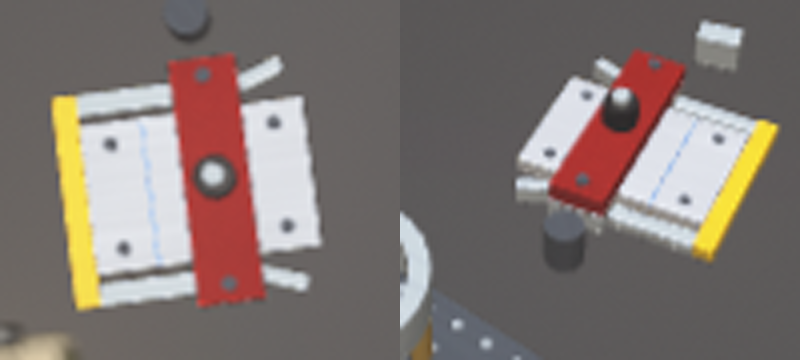

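```bash
python3 -c "
from h import *
c=cap('top')
pts(c,[((u+.5)/4-.5+200,(v+.5)/4-.5+140) for u,v in [(303,97),(321,246)]])
g=cv2.cvtColor(c['img'],6).astype(np.float32)
def prof(y,xs):
    uv=w2px(c,np.array([np.r_[O+UX*x+UY*y,14] for x in xs])).astype(np.float32);return cv2.remap(g,uv[:,0],uv[:,1],1).ravel()
for y in(-40,-20,0,20,40):
    xs=np.arange(-80,-40,.5);r=xs[np.gradient(cv2.GaussianBlur(prof(y,xs).reshape(-1,1),(1,9),0).ravel()).argmax()]
    print(y,r,prof(y,np.arange(80,98,2)).round())"
```

```text
-63.2 -49.3
-62.1 51.2
-40 -62.0 [225. 225. 226. 218. 206. 198. 212. 216. 216.]
-20 -62.0 [226. 226. 226. 219. 211. 206. 216. 217. 216.]
0 -62.0 [226. 226. 226. 219. 211. 209. 215. 216. 216.]
20 -62.0 [225. 225. 224. 217. 212. 211. 215. 216. 216.]
40 -62.0 [226. 226. 223. 212. 206. 209. 215. 214. 215.]
```

Rear edge is at bridge x = −62 mm for all lines, with no dark gap at the bar, so the plate is home and square. On to the button at about (531, 407).

play_rows:
  plan:
    - [22,34,0,0,0,0,-1]
    - [22,34,0,0,0,0,-1]
    - [22,34,0,0,0,0,-1]
    - [22,34,0,0,0,0,-1]
    - [22,34,0,0,0,0,-1]

```text
time_s: 11.3
eef_pos: [489.3, 333.9, 178.4]
ee_rot: [-0.01, 0.655, 0.755, -0.006]
force: [0.9, -1.2, 1.3]
grip_width: -0.002
```

play_rows:
  plan:
    - [22,34,-20,-0.005,-0.01,0,-1]
    - [20,30,-20,-0.005,0,0,-1]
    - [0,0,-20,0,0,0,-1]
    - [0,0,0,0,0,0,-1]

```text
time_s: 11.63
eef_pos: [536.1, 395.9, 114.5]
ee_rot: [-0.005, 0.657, 0.754, -0.007]
force: [-0.7, -1.5, -1.2]
grip_width: -0.001
```

```bash
python3 -c "
from h import *
st();b=cap('scene');cv2.imwrite('pics/b1.png',cv2.resize(b['img'][210:330,320:480],None,fx=4.5,fy=4.5,interpolation=2))"
```

```text
t 11.63 p [536.1 395.9 114.5] jaw deg 7.89 toolz [-0.016 -0.004 -1.   ] bridge xy 317.7 -42.0 F [-0.7 -1.5 -1.2] g -0.0
```

View pics/b1.png

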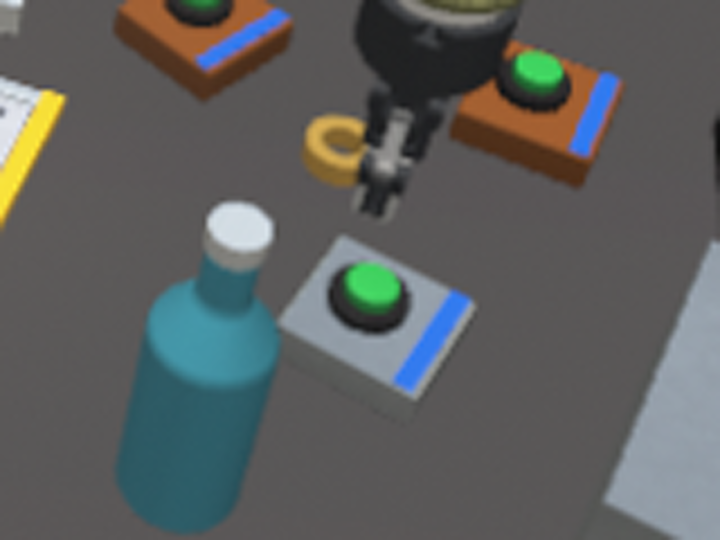

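play_rows:
  plan:
    - [-5,11,-20,0,0,0,-1]
    - [0,0,-20,0.004,0.016,0,-1]
    - [0,0,-8,0,0,0,-1]
    - [0,0,0,0,0,0,-1]

```text
time_s: 12.02
eef_pos: [534.6, 402.0, 71.8]
ee_rot: [-0.012, 0.659, 0.752, -0.008]
force: [-0.0, 1.0, -0.2]
grip_width: -0.001
```

```bash
python3 -c "
from h import *
st()"
```

```text
t 12.02 p [534.6 402.   71.8] jaw deg 7.56 toolz [-0.028  0.004 -1.   ] bridge xy 324.0 -41.5 F [-0.   1.  -0.2] g -0.0
```

play_rows:
  plan:
    - [-3,5,-6,0,-0.014,0,-1]
    - [0,0,-6,0,-0.014,0,-1]
    - [0,0,0,0,0,0,-1]

```text
time_s: 12.27
eef_pos: [533.8, 404.2, 62.8]
ee_rot: [-0.0, 0.66, 0.751, 0.003]
force: [-0.8, -0.6, 0.7]
grip_width: 0.001
```

```bash
python3 -c "
from h import *
st()"
```

```text
t 12.27 p [533.8 404.2  62.8] jaw deg 7.36 toolz [ 0.004  0.005 -1.   ] bridge xy 326.3 -41.1 F [-0.8 -0.6  0.7] g 0.0
```

play_rows:
  plan:
    - [-2,2,-6,0,0,0,-1]
    - [0,0,-4,0,0,0,-1]
    - [0,0,-3,0,0,0,-1]

```text
time_s: 12.52
eef_pos: [533.6, 405.5, 52.9]
ee_rot: [0.0, 0.661, 0.751, 0.005]
force: [-0.7, -0.0, 0.6]
grip_width: 0.005
```

play_rows:
  plan:
    - [0,0,-2,0,0,0,-1]
    - [0,0,-2,0,0,0,-1]

```text
time_s: 12.68
eef_pos: [533.7, 405.4, 49.2]
ee_rot: [0.0, 0.661, 0.75, 0.005]
force: [-2.1, 0.6, 3.6]
grip_width: 0.002
```

play_rows:
  plan:
    - [0,0,-2,0,0,0,-1]
    - [0,0,-2,0,0,0,-1]

```text
time_s: 12.85
eef_pos: [533.8, 405.5, 45.8]
ee_rot: [0.0, 0.661, 0.75, 0.005]
force: [-4.5, -2.0, 19.4]
grip_width: 0.001
```

play_rows:
  plan:
    - [0,0,-1.5,0,0,0,-1]

```text
time_s: 12.93
eef_pos: [533.8, 405.5, 45.8]
ee_rot: [0.0, 0.661, 0.751, 0.005]
force: [-7.8, -4.5, 19.3]
grip_width: -0.002
```

Bottomed out: 19 N at z = 45.8, against 46 expected. I'll release and retreat.

play_rows:
  plan:
    - [0,0,5,0,0,0,-1]
    - [0,0,15,0,0,0,-1]
    - [0,0,35,0,0,0,-1]
    - [0,0,40,0,0,0,-1]
    - [-20,-10,30,0,0,0,-1]

```text
time_s: 13.35
eef_pos: [512.6, 393.9, 166.8]
ee_rot: [-0.002, 0.661, 0.75, -0.0]
force: [0.1, -0.3, 0.2]
grip_width: 0.004
```

play_rows:
  plan:
    - [-38,0,0,0,0,0,-1]
    - [-38,0,0,0,0,0,-1]
    - [-38,0,0,0,0,0,-1]
    - [0,0,0,0,0,0,-1]
    - [0,0,0,0,0,0,-1]

```text
time_s: 13.77
eef_pos: [394.8, 392.8, 174.2]
ee_rot: [0.001, 0.662, 0.75, 0.006]
force: [0.2, -0.3, 0.3]
grip_width: 0.003
```

```bash
python3 -c "
from h import *
st();cap('top','t4.png')"
```

```text
t 13.77 p [394.8 392.8 174.2] jaw deg 7.16 toolz [ 0.01   0.008 -1.   ] bridge xy 336.5 98.1 F [ 0.2 -0.3  0.3] g 0.0
```

View pics/t4.png

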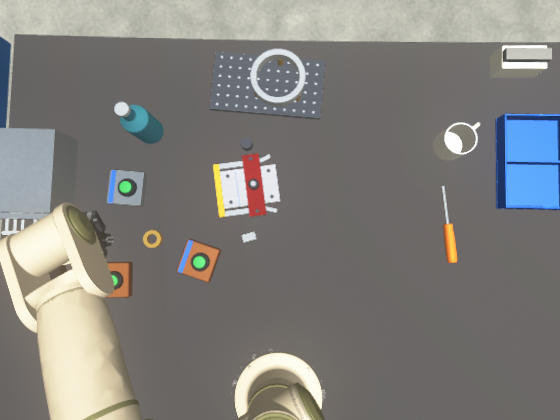

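The plate is still home against the yellow bar at (219,190). The stand-off (247,145), block (249,237), ring gauge (151,239), bottle, mug and driver are where they started, and the arm is clear of everything.

```bash
python3 -c "
from h import *
print(ctrl.finish_job())"
```

```text
the job is handed in; nothing more can be done
None
```

The plate is home and square against the yellow stop bar, and I then pressed and released the green button on the grey console. The job is handed in at about 14 s of the 64 s allowed.

- **Push:** I squared the plate from behind with both fingers. That drifted it 15 mm off the centre line, so I pushed it back from the side, then drove it under the bridge to the stop. The force rose to about 36 N at the stop, and the plate stayed flat on the table.
- **Plate check:** The rear edge read −62 mm in bridge coordinates on all five lines measured, which is the home position. No gap showed at the bar.
- **Button check:** I pressed until it bottomed out at 45.8 mm, where 46 mm was expected, with 19 N. I had no direct reading of the button's travel.
- **Final picture:** The plate is still home, the bystanders are where they started, and the arm is clear of everything.
- **Failed or disagreeing checks:**
  - One automatic plate measurement failed because the arm hid part of the plate, so I measured its visible front edge instead.
  - The two cameras placed the button about 6 mm apart, so I aimed between them.

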